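# Put the stacked cork lids on their seed jars

## Task

The four cork lids of the seed jars on the potting bench are piled in one stack. Take the stack apart and close each jar with the lid of its own shape and size, lying flat on the rim and centred, with the straight sides of the square and oblong lids lined up with their jars. Leave the jars standing where they are and do not knock over the potted cutting.

Things in the scene. Friction and masses are not known exactly. Their poses are not given: they have to be found in the camera images.
- lid_narrow: Flat solid cork lid with a darker rim, 18 mm thick, loose (15 to 80 g), a round disc 36 mm across, the smallest; at the start the top of the stack of four lids (lids smaller upwards, each within some 5 mm of the centre of the one below and turned at random). Belongs on the narrow-necked jar. Origin: centre of its underside (its top is 18 mm higher); z up.
- lid_wide: Flat solid cork lid with a darker rim, 18 mm thick, loose (15 to 80 g), a round disc 52 mm across; at the start second from the top of the stack. Belongs on the wide round jar. Origin: centre of its underside (its top is 18 mm higher); z up.
- lid_square: Flat solid cork lid with a darker rim, 18 mm thick, loose (15 to 80 g), square, 58 x 58 mm; at the start third from the top of the stack. Belongs on the square jar. Origin: centre of its underside (its top is 18 mm higher); z up, x and y along its sides.
- lid_oblong: Flat solid cork lid with a darker rim, 18 mm thick, loose (15 to 80 g), oblong, 104 mm along its x by 66 mm along its y; at the start the bottom of the stack, lying on the bench. Belongs on the oblong jar. Origin: centre of its underside (its top is 18 mm higher); z up.
- jar_narrow: Open white ceramic seed jar standing loose on the bench (about 0.4 kg), 66 mm tall: a round body 60 mm across to a height of 46 mm, then a shoulder and a neck 35 mm across with a mouth 19 mm across. Origin: centre of its underside, on the bench; z up; the flat rim is 66 mm above the origin.
- jar_wide: Open white ceramic seed jar standing loose on the bench (about 0.4 kg), a straight round jar 50 mm across and 85 mm tall, mouth 30 mm across. Origin: centre of its underside, on the bench; z up; the flat rim is 85 mm above the origin.
- jar_square: Open white ceramic seed jar standing loose on the bench (about 0.4 kg), 56 x 56 mm and 75 mm tall, mouth 36 x 36 mm. Origin: centre of its underside, on the bench; z up, x and y along its sides; the flat rim is 75 mm above the origin.
- jar_oblong: Open white ceramic seed jar standing loose on the bench (about 0.4 kg), 102 mm along its x by 64 mm along its y, 60 mm tall, mouth 80 x 42 mm. Origin: centre of its underside, on the bench; z up; the flat rim is 60 mm above the origin.
- cutting: A small terracotta pot, 64 mm across and 55 mm tall, with a leafy cutting (leaves out to about 45 mm from the axis, up to about 115 mm high), loose, 0.25 kg: a bystander standing among the jars, not to be knocked over. Origin: centre of its underside; z up. Jars, stack and this pot swap places from start to start and stand at least 145 mm apart, centre to centre; only low things (under 35 mm) lie between them.
Not all that is in view belongs to the job. What is shaped like the lid_narrow but white or yellow is not meant.

How it is judged (in metres and radians):
At the end, for the whole second after the job is handed in: Each lid lies flat on the rim of its own jar (height within 3 to 4 mm of the rim, tilt under 3.4 degrees), centred within 10 mm (8 mm for the smallest), square and oblong lids lined up with their jars within 11 degrees; each jar is upright and within 40 mm of where it began; all is at rest (horizontal distance between lid_oblong and jar_oblong below 0.01 m and z of lid_oblong in the frame of jar_oblong between 0.057 and 0.064 m and angle between each of lid_oblong, jar_oblong, lid_square, jar_square, lid_wide, jar_wide, lid_narrow, jar_narrow's own z axis and vertical below 0.06 rad and distance of each of jar_oblong, jar_square, jar_wide, jar_narrow from where it was at the start of the episode below 0.04 m and linear speed of each of lid_oblong, jar_oblong, lid_square, jar_square, lid_wide, jar_wide, lid_narrow, jar_narrow below 0.02 m/s and horizontal distance between lid_square and jar_square below 0.01 m and z of lid_square in the frame of jar_square between 0.072 and 0.079 m and horizontal distance between lid_wide and jar_wide below 0.01 m and z of lid_wide in the frame of jar_wide between 0.082 and 0.089 m and horizontal distance between lid_narrow and jar_narrow below 0.008 m and z of lid_narrow in the frame of jar_narrow between 0.063 and 0.07 m and angle between the x axis of lid_oblong and the x axis of jar_oblong, either way round below 0.2 rad and (angle between the x axis of lid_square and the x axis of jar_square, either way round below 0.2 rad or angle between the x axis of lid_square and the y axis of jar_square, either way round below 0.2 rad)); the robot touches nothing.
It fails at once if the potted cutting is knocked over (tilted more than 30 degrees) (angle between cutting's own z axis and vertical above 0.52 rad).
It also fails if it takes over 112 s, if anything falls off the work surface, if the arm or the gripper's body presses on something with over 40 N, if the wrist force passes 120 N, or if a joint passes its speed limit or range.

## Robot

A 6-joint arm with a two-finger parallel gripper is mounted at the origin on the work surface. World frame = base frame: x ahead of the robot, y to its left, z up, the work surface at z = 0. Lengths are in m, angles in degrees, forces in N, time in s.
With the tool pointing down it reaches from about 0.4 to 0.825 m from the base axis. Payload 7 kg.
Tool frame: the origin (TCP) lies midway between the tips of the shut fingers; the grasp point (between the pads) lies 19 mm behind it; z points along the fingers, x is the direction in which the jaws open and shut, and the axes are right-handed (so a half turn about z gives the same grasp; the last joint's range is limited). The gripper opens to 88 mm and grips with 3 to 60 N. Pads are 19 mm wide; open, the fingers measure 130 mm over their backs; the gripper's body (78 mm by 193 mm) begins 47 mm behind the grasp point.
Start: joints at [-58.608, 20.546, 0.682, 0, -70.136, -16.507], TCP at [0.173, -0.652, 0.227] pointing down, gripper open.
Joint ranges: [-176.03, 176.03], [-82.01, 121.73], [-58.28, 71.71], [-173.87, 95.51], [-174.79, -0.11], [-173.66, 173.66]. Speed limits (degrees/s): [136.94, 136.94, 172.46, 180, 180, 180].

## Interface

Orientations are given as [roll, pitch, yaw] about the fixed x, y, z axes, in that order (R = Rz(yaw) Ry(pitch) Rx(roll)).
In Python, from plant import * gives the robot as it stands. The module is installed in compiled form; this text tells all that it offers.
- The arm moves only by the shell command python3 -m pendant 'ROWS' [OPENING]. ROWS is JSON, a list that holds one entry, the list of rows, each a list of 6 numbers: the shift along the world's x, y, z in mm, then the turn, a rotation vector about the world's x, y, z in degrees. A call has 1 to 10 rows; each row is the pose to reach, as a shift and turn from the pose commanded when the call began; what a row does not reach only later rows make up. A row lasts 1/8 s, in which the tool goes at most 62.5 mm and 10.7 degrees, less where a joint would pass 70% of its speed; a pose out of reach is approached as far as the arm can. A call with a gripper value outside its range is refused whole. OPENING is the closure, from -1 (fully open) to 1 (shut), set as the call begins (- or left out, the last holds). The fingers move at their own pace and stop on an object; the grip force is fixed at half the most. Time passes only in rows, so rows that repeat a pose let the fingers close. It gives the time, the measured TCP pose, the force and the opening at its end, in the units of the state.
- get_obs(): the state, without advancing time (a new reading comes with each control period).
- snapshot(name): name is "scene" or "top" or "wrist"; returns a dict with "pixels" (420x560x3 uint8, red, green, blue), "depth" (420x560 float32, m along the optical axis (not along the pixel's ray), 0 where there is no reading), "fx", "fy", "cx", "cy" (pixels), "dist" ([k1, k2, p1, p2, k3] as OpenCV has them; the pictures are not rectified), "pose" (4x4, takes a point from camera to world coordinates); the wrist camera has in their place "tool_from_camera" (4x4, takes a point from camera to tool coordinates, whose origin is the TCP and whose axes are the tool frame's). Camera axes: x right, y down, z forward; pixel columns grow to the right and rows downward; lengths in m; the calibration is good to about 2 mm. A picture is of the moment at which its call begins: read the wrist's pose just before it.
- close_job(): hands the job in, once; it reports no verdict.
The state is a dict: "clock": time; "joint_pos": joint angles; "qvel": joint speeds; "tau": joint torques, N m; "tool_pos": TCP position; "orientation": TCP orientation; "force": force on the tool from outside, world axes, zero at the start; "moment": the same for the moment, N m; "opening": finger opening in m.
Only numpy, scipy, OpenCV 4.12 (cv2) and the standard library are available. Lean on these libraries where they do the work, as an engineer would, in place of code of your own. Each camera call takes 0.05 s, during which the arm holds its last target. There are 200 camera calls.

## Working session

There is one attempt and no reset: what is moved stays moved. The work goes in short steps, Python scripts to look and compute and a shell command to move; the robot and the scene stay as the last step left them, time stands still between calls to the robot, and variables do not carry over. Pictures are saved under pics/ and viewed, about 12 in all and at most 16, crops included, and the job is handed in when it is done.

```bash
mkdir -p pics; python3 - <<'E'
from plant import *
import cv2,numpy as np
o=get_obs();print(o['clock'],o['tool_pos'],o['orientation'],o['opening'])
for n in("top","scene"):
    s=snapshot(n);np.savez(n+'.npz',**s);cv2.imwrite(f'pics/{n}0.png',s['pixels'][:,:,::-1]);print(n,s['fx'],s['dist'],np.round(s['pose'],3).tolist())
print(get_obs()['clock'])
E
```

```text
0.0 [ 0.1732344  -0.65189078  0.22565033] [-1.79991461e+02 -9.38807191e-02  1.04877616e+02] 0.0875968904960444
top 447.89759273704146 [-0.02341354  0.          0.          0.          0.        ] [[-0.014, -0.996, 0.089, 0.456], [-1.0, 0.015, 0.009, -0.014], [-0.011, -0.089, -0.996, 0.974], [0.0, 0.0, 0.0, 1.0]]
scene 485.0549808545363 [-0.10578734  0.          0.          0.          0.        ] [[0.553, 0.609, -0.569, 1.199], [0.833, -0.388, 0.395, -0.443], [0.02, -0.692, -0.721, 0.876], [0.0, 0.0, 0.0, 1.0]]
0.1
```

View pics/top0.png

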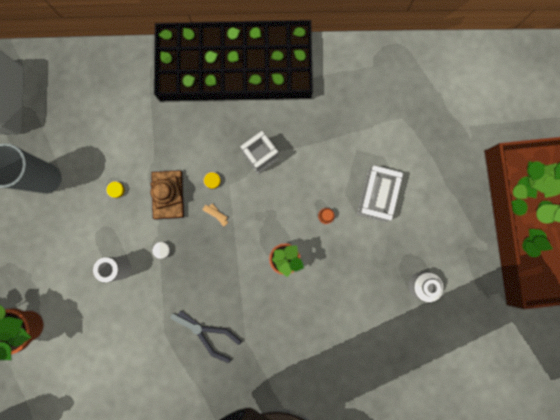

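View pics/scene0.png

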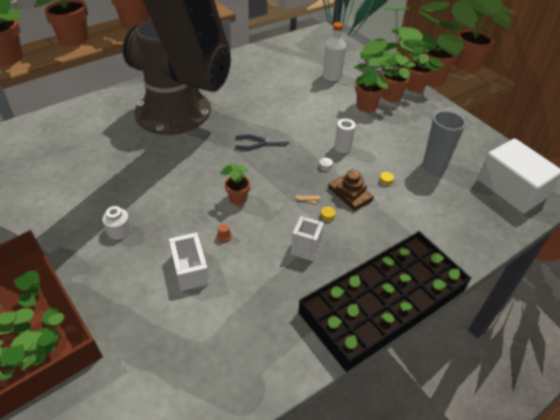

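The top view shows the lid stack at (167,193). The jars are wide (105,269), square (259,150), oblong (383,192) and narrow (429,287), and the cutting is at (286,260). The scene view agrees. Next I measure from depth.

```bash
cat > h.py <<'E'
import cv2,numpy as np
def cloud(s,T=None):
    """world XYZ per pixel from depth"""
    T=s['pose'] if T is None else T
    h,w=s['depth'].shape
    K=np.array([[s['fx'],0,s['cx']],[0,s['fy'],s['cy']],[0,0,1.]])
    uv=np.stack(np.meshgrid(np.arange(w),np.arange(h)),-1).reshape(-1,1,2).astype(float)
    r=cv2.undistortPoints(uv,K,np.array(s['dist'],float)).reshape(h,w,2)
    z=s['depth'].astype(float)[...,None]
    P=np.concatenate([r*z,z],-1)@T[:3,:3].T+T[:3,3]
    P[s['depth']==0]=np.nan
    return P
def rect(P,zlo,zhi,c,R):
    """xy points in height band near c -> minAreaRect & circle in mm"""
    with np.errstate(all='ignore'):
        m=(P[...,2]>zlo)&(P[...,2]<zhi)&(np.hypot(P[...,0]-c[0],P[...,1]-c[1])<R)
    q=P[m]
    if len(q)<5: return None
    xy=(q[:,:2]*1000).astype(np.float32)
    return len(q),np.round(np.median(q[:,2])*1000,1),cv2.minAreaRect(xy),cv2.minEnclosingCircle(xy)
E
python3 - <<'E'
from h import *
s=dict(np.load('top.npz'));P=cloud(s)
print('bench z',np.nanmedian(P[300:330,300:400,2]))
for n,(u,v),zs in [('wide',(105,269),(.085,)),('square',(259,150),(.075,)),('oblong',(383,192),(.06,)),('narrow',(429,287),(.066,)),('stack',(167,193),(.072,.054,.036,.018)),('cut',(286,260),(.055,.1))]:
    c=np.nanmedian(P[v-12:v+13,u-12:u+13,:2].reshape(-1,2),0); print(n,c)
    for z in zs: print('  ',z,rect(P,z-.007,z+.007,c,.075))
E
```

```text
bench z 0.00029744599456216214
wide [0.42158548 0.34436899]
   0.085 (361, np.float64(85.6), ((422.37249755859375, 333.20379638671875), (49.259735107421875, 47.429771423339844), 89.0961685180664), ((422.09912109375, 332.76904296875), 25.672836303710938))
square [0.66942163 0.02751978]
   0.075 (461, np.float64(75.2), ((662.678955078125, 27.07805633544922), (56.5457763671875, 55.916229248046875), 35.31430435180664), ((662.3275756835938, 27.19621467590332), 37.7994270324707))
oblong [ 0.57498276 -0.23887254]
   0.06 (789, np.float64(59.7), ((571.252197265625, -224.6741180419922), (64.45626068115234, 103.0924072265625), 74.48355865478516), ((570.6595458984375, -224.98779296875), 58.86387634277344))
narrow [ 0.37512061 -0.31534249]
   0.066 (192, np.float64(65.4), ((375.5266418457031, -317.2935791015625), (34.442138671875, 33.199623107910156), 25.69709014892578), ((375.10491943359375, -317.1954650878906), 17.958576202392578))
stack [0.57560587 0.2162641 ]
   0.072 (253, np.float64(73.1), ((579.7215576171875, 225.70828247070312), (34.69506072998047, 34.7234001159668), 44.159881591796875),
[... 380 characters left out ...]
27262878418), ((582.3724365234375, 224.8287353515625), 40.24325180053711))
   0.018 (709, np.float64(19.2), ((580.4437255859375, 202.92141723632812), (104.13679504394531, 117.05028533935547), 2.4921770095825195), ((580.1539916992188, 210.0789794921875), 70.60356903076172))
cut [ 0.43562246 -0.02568814]
   0.055 (204, np.float64(56.2), ((438.9963073730469, -20.120025634765625), (58.52067184448242, 63.70855712890625), 65.30888366699219), ((438.0689392089844, -22.12590980529785), 31.862016677856445))
   0.1 (470, np.float64(101.3), ((434.90838623046875, -30.29036521911621), (55.75565719604492, 47.38789367675781), 17.49889373779297), ((437.0971374511719, -29.846988677978516), 32.74724578857422))
```

```bash
python3 -m pendant '[[[50,105,0,0,0,0],[100,210,0,0,0,0],[127,266,0,0,0,0],[153,322,0,0,0,0],[180,378,0,0,0,0],[206,434,0,0,0,0],[233,490,0,0,0,0],[259,546,0,0,0,0],[285,602,0,0,0,0],[311,658,0,0,0,0]]]' -1
```

```text
clock: 1.35
tool_pos: [0.4412, -0.0854, 0.2267]
orientation: [180.0, -0.0, 104.9]
force: [1.2, -0.6, 0.7]
opening: 0.0873
```

```bash
python3 - <<'E'
from h import *
s=dict(np.load('top.npz'));P=cloud(s)
print(rect(P,.011,.025,(.58,.226),.063))
m=s['pixels'].astype(int);
m=(m[...,0]>170)&(m[...,2]<70)&(m[...,1]>130)
for l in range(1,cv2.connectedComponents(m.astype(np.uint8))[0]):
    q=P[cv2.connectedComponents(m.astype(np.uint8))[1]==l]
    if len(q)>50: print(len(q),np.nanmedian(q,0))
E
```

```text
(707, np.float64(19.2), ((579.4042358398438, 226.79022216796875), (104.07457733154297, 69.3899154663086), 2.691063165664673), ((579.5569458007812, 227.6241455078125), 59.87143325805664))
194 [0.60778869 0.13183649 0.01900885]
193 [0.59147506 0.34210581 0.01914231]
```

```bash
python3 -m pendant '[[[24,55,0,0,0,0],[48,110,-20,0,0,0],[72,165,-50,0,0,0],[96,220,-90,0,0,0],[96,220,-130,0,0,0],[96,220,-155,0,0,0],[96,220,-169,0,0,0],[96,220,-169,0,0,0],[96,220,-169,0,0,0],[96,220,-169,0,0,0]]]' -1
```

```text
clock: 2.6
tool_pos: [0.5376, 0.1328, 0.0589]
orientation: [179.9, -0.0, 104.9]
force: [0.2, 1.0, 0.4]
opening: 0.0873
```

```bash
python3 -m pendant '[[[0,0,40,0,0,0],[14,31,50,0,0,0],[28,62,50,0,0,0],[42,94,50,0,0,0],[42,94,30,0,0,0],[42,94,10,0,0,0],[42,94,-1,0,0,0],[42,94,-1,0,0,0],[42,94,-1,0,0,0]]]' -1
```

```text
clock: 3.72
tool_pos: [0.5794, 0.2267, 0.0576]
orientation: [179.9, -0.0, 104.9]
force: [-0.1, -0.1, 0.1]
opening: 0.0881
```

```bash
python3 - <<'E'
from plant import *
from h import *
o=get_obs();print(o['tool_pos'],o['orientation'],o['force'])
s=snapshot('wrist');cv2.imwrite('pics/w1.png',s['pixels'][:,:,::-1]);print(np.round(s['tool_from_camera'],3))
E
```

```text
[0.57941681 0.22672047 0.05755969] [ 1.79924045e+02 -2.03368444e-02  1.04885264e+02] [-0.09730478 -0.05597909  0.06676659]
[[ 1.    -0.     0.     0.001]
 [-0.     0.957  0.289 -0.079]
 [-0.    -0.289  0.957 -0.158]
 [ 0.     0.     0.     1.   ]]
```

View pics/w1.png

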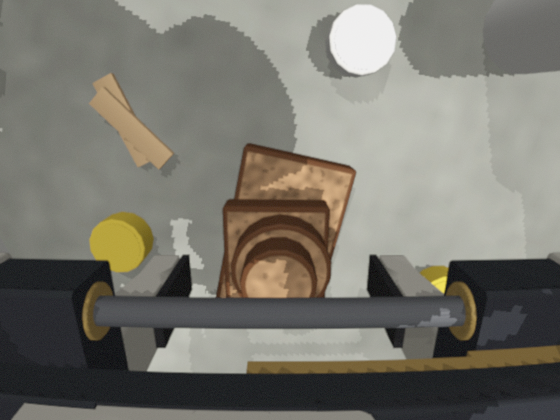

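The wrist view shows the narrow lid at (280,275), centred between the pads, with the square lid lined up with the jaws. I close and lift.

```bash
python3 -m pendant '[[[0,0,0,0,0,0],[0,0,0,0,0,0],[0,0,0,0,0,0],[0,0,0,0,0,0],[0,0,0,0,0,0],[0,0,1,0,0,0],[0,0,10,0,0,0],[0,0,40,0,0,0],[0,0,80,0,0,0],[0,0,105,0,0,0]]]' 1
```

```text
clock: 5.03
tool_pos: [0.5795, 0.2269, 0.1644]
orientation: [179.9, -0.0, 104.9]
force: [-0.0, -0.4, -0.8]
opening: 0.0351
```

```bash
python3 -m pendant '[[[-8,-22,0,0,0,0],[-26,-68,0,0,0,0],[-46,-122,0,0,0,0],[-66,-176,0,0,0,0],[-86,-230,0,0,0,0],[-106,-284,0,0,0,0],[-126,-338,0,0,0,0],[-146,-390,0,0,0,0],[-165,-440,0,0,0,0],[-180,-480,0,0,0,0]]]'
```

```text
clock: 6.28
tool_pos: [0.3967, -0.2552, 0.1614]
orientation: [-180.0, -0.0, 104.8]
force: [0.9, -0.4, 0.3]
opening: 0.0352
```

```bash
python3 -c "
from plant import *
print(get_obs()['tool_pos'],get_obs()['joint_pos'])"
```

```text
[ 0.39672055 -0.2551807   0.16136371] [-8.76726988e+00  4.45613239e+00 -2.95289056e+01 -1.27158222e-02
 -5.60373049e+01 -6.63997885e+01]
```

```bash
python3 -m pendant '[[[-12,-34,0,0,0,0],[-22,-60,-10,0,0,0],[-22,-62,-35,0,0,0],[-22,-62,-60,0,0,0],[-22,-62,-80,0,0,0],[-22,-62,-86,0,0,0],[-22,-62,-86,0,0,0],[-22,-62,-86,0,0,0]]]'; python3 - <<'E'
from plant import *
from h import *
o=get_obs();print(o['tool_pos'],o['force'])
s=snapshot('top');P=cloud(s);cv2.imwrite('pics/t1.png',cv2.resize(s['pixels'][200:360,340:520,::-1],None,fx=4,fy=4))
s=snapshot('wrist');cv2.imwrite('pics/w2.png',s['pixels'][:,:,::-1])
E
```

```text
clock: 7.28
tool_pos: [0.3773, -0.3157, 0.0764]
orientation: [179.9, 0.0, 104.9]
force: [0.3, -0.7, -0.3]
opening: 0.0349
[ 0.37726253 -0.31569607  0.07636749] [ 0.29599641 -0.6869837  -0.32600284]
```

View pics/w2.png

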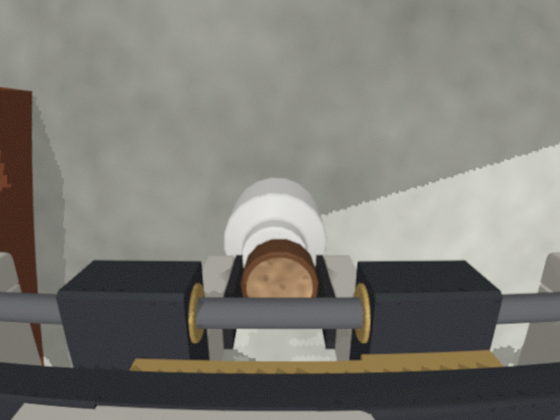

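The wrist view shows the lid held at (281,280) over the jar neck, with the jar centre around x=276. That is about 2 mm off, which agrees with the TCP reading. I correct it, lower and release.

```bash
python3 -m pendant '[[[-2,-1.5,0,0,0,0],[-2,-1.5,-4,0,0,0],[-2,-1.5,-6.5,0,0,0],[-2,-1.5,-7,0,0,0],[-2,-1.5,-7,0,0,0]]]'; python3 -m pendant '[[[0,0,0,0,0,0],[0,0,0,0,0,0],[0,0,0,0,0,0],[0,0,15,0,0,0],[0,0,50,0,0,0],[0,0,90,0,0,0],[10,30,90,0,0,0],[28,78,90,0,0,0],[48,132,90,0,0,0],[68,186,90,0,0,0]]]' -1
```

```text
clock: 8.0
tool_pos: [0.3748, -0.317, 0.069]
orientation: [-180.0, 0.0, 104.9]
force: [-2.5, 2.4, 8.4]
opening: 0.035
clock: 9.25
tool_pos: [0.4432, -0.1294, 0.1587]
orientation: [180.0, 0.0, 104.9]
force: [0.6, -0.6, -0.2]
opening: 0.0876
```

```bash
python3 -m pendant '[[[16,42,0,0,0,0],[36,92,0,0,0,0],[56,145,0,0,0,0],[76,197,0,0,0,0],[96,249,0,0,0,0],[114,297,0,0,0,0],[128,333,0,0,0,0],[138,358,0,0,0,0],[138,358,0,0,0,0],[138,358,0,0,0,0]]]';cat >> h.py <<'E'
C={'wide':(.422,.333,.085),'square':(.6625,.027,.075),'oblong':(.571,-.2248,.060),'narrow':(.3753,-.3172,.066)}
def check(names):
    from plant import snapshot,get_obs
    s=snapshot('top');P=cloud(s)
    for n in names:
        x,y,z=C[n];print(n,rect(P,z+.011,z+.025,(x,y),.07))
    o=get_obs();print(o['clock'],o['tool_pos'],o['orientation'][2])
    return s,P
E
python3 -c "
from h import *
s,P=check(['narrow']);print(rect(P,.05,.06,(.58,.226),.05))"
```

```text
clock: 10.5
tool_pos: [0.5804, 0.2266, 0.1581]
orientation: [-179.9, 0.0, 104.9]
force: [-0.8, 0.1, 0.1]
opening: 0.0875
narrow (273, np.float64(84.3), ((375.3597412109375, -314.9740295410156), (34.50532150268555, 33.46200942993164), 89.85368347167969), ((375.79052734375, -315.4768371582031), 18.098636627197266))
10.55 [0.58045336 0.22631771 0.15831823] 104.8663231692686
(286, np.float64(55.2), ((577.51904296875, 229.96975708007812), (50.296607971191406, 41.42224884033203), 53.137332916259766), ((579.3972778320312, 227.6678924560547), 25.93018341064453))
```

The narrow lid sits about 2 mm off centre with its top at 84 mm, which is right. Now the wide lid.

```bash
python3 -m pendant '[[[0,1,-20,0,0,0],[0,1,-65,0,0,0],[0,1,-100,0,0,0],[0,1,-115,0,0,0],[0,1,-119,0,0,0],[0,1,-119,0,0,0],[0,1,-119,0,0,0]]]' -1; python3 -m pendant '[[[0,0,0,0,0,0],[0,0,0,0,0,0],[0,0,0,0,0,0],[0,0,0,0,0,0],[0,0,0,0,0,0],[0,0,1,0,0,0],[0,0,10,0,0,0],[0,0,40,0,0,0],[0,0,90,0,0,0],[0,0,120,0,0,0]]]' 1
```

```text
clock: 11.42
tool_pos: [0.5816, 0.2285, 0.041]
orientation: [179.9, -0.0, 104.9]
force: [0.7, -0.0, -0.2]
opening: 0.0877
clock: 12.68
tool_pos: [0.5817, 0.2284, 0.1629]
orientation: [179.8, -0.0, 104.9]
force: [0.5, 0.1, -1.4]
opening: 0.0516
```

```bash
python3 -m pendant '[[[-20,13,0,0,0,0],[-60,39,0,0,0,0],[-100,65,0,0,0,0],[-140,91,0,0,0,0],[-160,104.5,-10,0,0,0],[-160,104.5,-40,0,0,0],[-160,104.5,-60,0,0,0],[-160,104.5,-66,0,0,0],[-160,104.5,-66,0,0,0],[-160,104.5,-66,0,0,0]]]'; python3 - <<'E'
from plant import *
from h import *
o=get_obs();print(o['tool_pos'],o['force'])
s=snapshot('wrist');cv2.imwrite('pics/w3.png',s['pixels'][:,:,::-1])
E
```

```text
clock: 13.92
tool_pos: [0.4214, 0.333, 0.0946]
orientation: [179.9, -0.1, 104.9]
force: [0.3, -0.6, 0.2]
opening: 0.0509
[0.42136744 0.33297288 0.09455829] [ 0.28171374 -0.56707724  0.15850247]
```

View pics/w3.png

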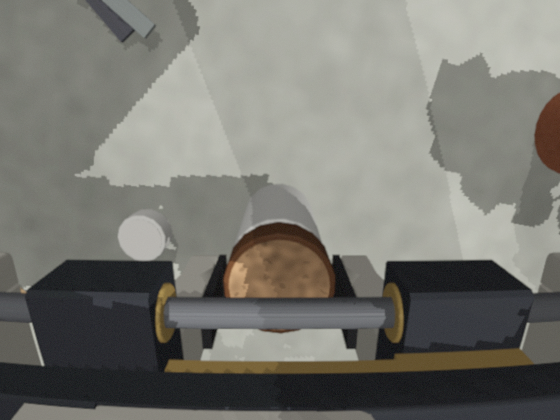

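The wrist view shows the lid at (280,278), centred over the jar. I lower and release.

```bash
python3 -m pendant '[[[0,0,-2,0,0,0],[0,0,-4,0,0,0],[0,0,-5,0,0,0],[0,0,-5,0,0,0]]]'; python3 -m pendant '[[[0,0,0,0,0,0],[0,0,0,0,0,0],[0,0,0,0,0,0],[0,0,10,0,0,0],[0,0,40,0,0,0],[0,0,70,0,0,0],[30,-20,70,0,0,0],[80,-53,70,0,0,0],[130,-86,70,0,0,0],[160,-106,70,0,0,0]]]' -1; python3 -c "
from h import *
s,P=check(['narrow','wide']);print(rect(P,.03,.042,(.58,.226),.05))"
```

```text
clock: 14.48
tool_pos: [0.4209, 0.3325, 0.0885]
orientation: [180.0, 0.0, 104.9]
force: [0.2, -0.8, -0.1]
opening: 0.0512
clock: 15.72
tool_pos: [0.5829, 0.2249, 0.1592]
orientation: [180.0, 0.0, 104.8]
force: [-0.7, -0.0, 0.1]
opening: 0.0878
narrow (273, np.float64(83.9), ((375.3720397949219, -315.1526794433594), (35.044795989990234, 33.29983139038086), 88.58299255371094), ((375.5762939453125, -315.5280456542969), 18.17120933532715))
wide (584, np.float64(104.2), ((421.464599609375, 332.6320495605469), (51.05133056640625, 50.9520378112793), 4.462082386016846), ((421.4975891113281, 333.4947814941406), 26.42341423034668))
15.775 [0.585165   0.22328998 0.15893222] 104.77169096837446
(497, np.float64(37.0), ((580.3572998046875, 225.0675048828125), (55.19196319580078, 58.83123779296875), 15.061209678649902), ((579.5084228515625, 224.6895751953125), 37.806827545166016))
```

```bash
python3 -m pendant '[[[0,-1,-10,0,0,0],[0,-1,-50,0,0,0],[0,-1,-100,0,0,0],[0,-1,-128,0,0,0],[0,-1,-137,0,0,0],[0,-1,-137,0,0,0],[0,-1,-137,0,0,0]]]' -1; python3 -m pendant '[[[0,0,0,0,0,0],[0,0,0,0,0,0],[0,0,0,0,0,0],[0,0,0,0,0,0],[0,0,0,0,0,0],[0,0,1,0,0,0],[0,0,10,0,0,0],[0,0,40,0,0,0],[0,0,90,0,0,0],[0,0,130,0,0,0]]]' 1
```

```text
clock: 16.65
tool_pos: [0.5816, 0.2264, 0.0231]
orientation: [179.9, -0.0, 104.9]
force: [0.2, 0.1, 0.6]
opening: 0.0874
clock: 17.9
tool_pos: [0.5811, 0.2256, 0.154]
orientation: [179.9, -0.0, 104.9]
force: [0.8, 1.1, -0.9]
opening: 0.0575
```

```bash
python3 -m pendant '[[[8,-20,0,0,0,2],[24,-60,0,0,0,6],[42,-105,0,0,0,11],[60,-150,0,0,0,16],[75,-185,0,0,0,20],[81,-198.5,-15,0,0,20.4],[81,-198.5,-45,0,0,20.4],[81,-198.5,-64,0,0,20.4],[81,-198.5,-68,0,0,20.4],[81,-198.5,-68,0,0,20.4]]]'; python3 - <<'E'
from plant import *
from h import *
o=get_obs();print(o['tool_pos'],o['orientation'],o['force'])
s=snapshot('wrist');cv2.imwrite('pics/w4.png',s['pixels'][:,:,::-1])
E
```

```text
clock: 19.15
tool_pos: [0.6619, 0.0274, 0.0837]
orientation: [-180.0, 0.0, 125.3]
force: [0.9, 0.3, 0.2]
opening: 0.0577
[0.66187566 0.02743529 0.08367627] [-1.79985114e+02  2.96765627e-03  1.25299966e+02] [0.90933717 0.27437487 0.17049889]
```

View pics/w4.png

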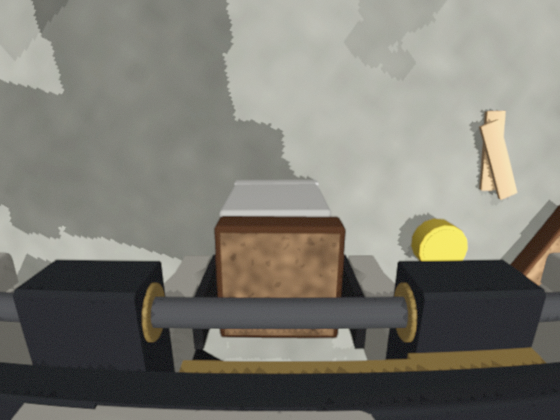

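The wrist view shows the square lid at (280,277), with its edges parallel to and centred over the jar below. I lower about 4 mm and release.

```bash
python3 -m pendant '[[[0,0,-2,0,0,0],[0,0,-3.5,0,0,0],[0,0,-4.5,0,0,0],[0,0,-4.5,0,0,0]]]'; python3 -m pendant '[[[0,0,0,0,0,0],[0,0,0,0,0,0],[0,0,0,0,0,0],[0,0,10,0,0,0],[0,0,40,0,0,0],[0,0,70,0,0,0],[-20,50,70,0,0,-7],[-42,105,70,0,0,-17],[-62,155,70,0,0,-26],[-78,192,70,0,0,-32.6]]]' -1; python3 -c "
from h import *
s,P=check(['narrow','wide','square']);print(rect(P,.011,.025,(.58,.226),.063))
cv2.imwrite('pics/t2.png',s['pixels'][:,:,::-1])"
```

```text
clock: 19.7
tool_pos: [0.6618, 0.027, 0.0791]
orientation: [-180.0, -0.0, 125.3]
force: [-0.7, 0.3, -0.1]
opening: 0.0579
clock: 20.95
tool_pos: [0.5832, 0.2211, 0.1501]
orientation: [179.9, -0.0, 92.5]
force: [-0.1, 0.4, -0.2]
opening: 0.0873
narrow (274, np.float64(83.9), ((375.3879089355469, -314.80596923828125), (33.854312896728516, 33.68204116821289), 87.7119140625), ((375.8605651855469, -315.3445739746094), 18.10225486755371))
wide (588, np.float64(104.2), ((421.1992492675781, 333.3572082519531), (51.80792236328125, 50.360496520996094), 89.18780517578125), ((421.7308349609375, 333.49249267578125), 26.2579288482666))
square (840, np.float64(93.8), ((662.5855712890625, 28.943309783935547), (58.33561325073242, 58.100154876708984), 34.89543151855469), ((662.3031005859375, 28.512941360473633), 39.53070831298828))
21.0 [0.58212011 0.22433693 0.15015535] 92.24448064375369
(726, np.float64(19.1), ((560.4478149414062, 226.9327850341797), (66.2186508178711, 66.62982177734375), 2.4648380279541016), ((557.0267333984375, 226.2790069580078), 42.656375885009766))
```

View pics/t2.png

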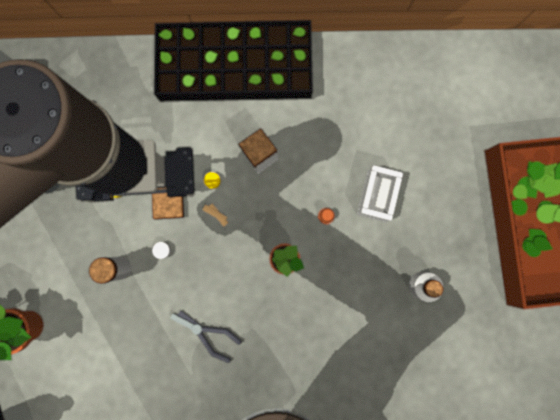

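The top view shows the square lid lined up on its jar and the wide and narrow lids on theirs. The oblong lid is alone at (167,205), partly hidden by the gripper.

```bash
python3 -m pendant '[[[-3,7,-10,0,0,0],[-3,7,-50,0,0,0],[-3,7,-90,0,0,0],[-3,7,-110,0,0,0],[-3,7,-115,0,0,0],[-3,7,-115,0,0,0]]]' -1
```

```text
clock: 21.75
tool_pos: [0.5813, 0.2257, 0.0342]
orientation: [180.0, 0.0, 92.7]
force: [0.3, -0.6, -0.2]
opening: 0.0878
```

```bash
python3 -m pendant '[[[-1.5,1,-10,0,0,0],[-1.5,1,-22,0,0,0],[-1.5,1,-29,0,0,0],[-1.5,1,-29,0,0,0],[-1.5,1,-29,0,0,0]]]' -1;  python3 -m pendant '[[[0,0,0,0,0,0],[0,0,0,0,0,0],[0,0,0,0,0,0],[0,0,0,0,0,0],[0,0,0,0,0,0],[0,0,1,0,0,0],[0,0,10,0,0,0],[0,0,40,0,0,0],[0,0,90,0,0,0],[0,0,140,0,0,0]]]' 1
```

```text
clock: 22.38
tool_pos: [0.5795, 0.2271, 0.0051]
orientation: [180.0, 0.0, 92.7]
force: [1.1, -0.4, 0.3]
opening: 0.0877
clock: 23.62
tool_pos: [0.5791, 0.2268, 0.1469]
orientation: [-180.0, 0.0, 92.7]
force: [-0.1, 1.2, -0.5]
opening: 0.066
```

```bash
python3 -m pendant '[[[0,-20,5,0,0,0],[-1,-60,10,0,0,-2],[-2,-110,10,0,0,-4],[-3,-165,10,0,0,-7],[-4,-220,10,0,0,-10],[-5,-275,10,0,0,-13],[-6,-330,10,0,0,-16],[-7,-385,10,0,0,-18.2],[-8,-430,5,0,0,-18.2],[-8,-452,0,0,0,-18.2]]]'; python3 -m pendant '[[[0,0,0,0,0,0],[0,0,0,0,0,0],[0,0,0,0,0,0]]]'
```

```text
clock: 24.88
tool_pos: [0.5701, -0.2275, 0.1444]
orientation: [-179.9, 0.0, 74.3]
force: [-0.2, 0.3, -0.5]
opening: 0.0658
clock: 25.25
tool_pos: [0.5715, -0.2242, 0.1453]
orientation: [180.0, -0.0, 74.5]
force: [-0.2, 0.1, -0.6]
opening: 0.0657
```

```bash
python3 -m pendant '[[[0,-0.5,-20,0,0,0],[0,-0.5,-50,0,0,0],[0,-0.5,-70,0,0,0],[0,-0.5,-75,0,0,0],[0,-0.5,-75,0,0,0]]]'; python3 - <<'E'
from plant import *
from h import *
o=get_obs();print(o['tool_pos'],o['orientation'],o['force'])
s=snapshot('wrist');cv2.imwrite('pics/w5.png',s['pixels'][:,:,::-1])
E
```

```text
clock: 25.88
tool_pos: [0.5717, -0.2251, 0.0705]
orientation: [180.0, 0.0, 74.5]
force: [-0.5, 0.5, -0.5]
opening: 0.0655
[ 0.57173028 -0.22508272  0.0704724 ] [1.79984601e+02 7.44885117e-03 7.45370211e+01] [-0.54552877  0.50698634 -0.53749251]
```

View pics/w5.png

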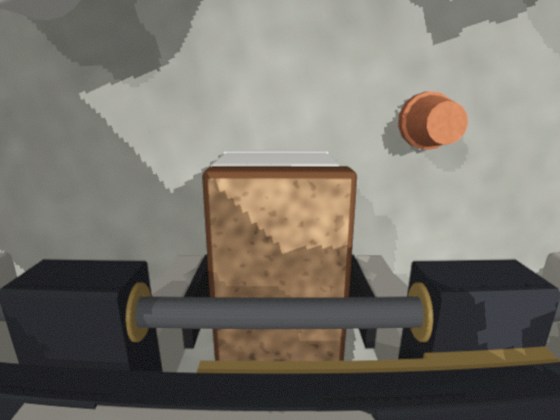

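The lid, with its far edge at row 170, is parallel to the jar edge at row 155 and centred on it. I lower, release and back off.

```bash
python3 -m pendant '[[[0,0,-2.5,0,0,0],[0,0,-4.5,0,0,0],[0,0,-5.5,0,0,0],[0,0,-5.5,0,0,0]]]'; python3 -m pendant '[[[0,0,0,0,0,0],[0,0,0,0,0,0],[0,0,0,0,0,0],[0,0,10,0,0,0],[0,0,40,0,0,0],[0,0,80,0,0,0],[0,0,130,0,0,0]]]' -1; python3 -m pendant '[[[-10,20,30,0,0,0],[-25,60,50,0,0,0],[-40,110,80,0,0,0],[-40,160,90,0,0,0],[-40,210,90,0,0,0],[-40,230,90,0,0,0],[-40,230,90,0,0,0],[-40,230,90,0,0,0]]]'; python3 -c "
from h import *
s,P=check(['narrow','wide','square','oblong']);print(rect(P,.055,.057,(.438,-.022),.035))
cv2.imwrite('pics/t3.png',s['pixels'][:,:,::-1])
from plant import snapshot
cv2.imwrite('pics/s3.png',snapshot('scene')['pixels'][:,:,::-1])"
```

```text
clock: 26.42
tool_pos: [0.5715, -0.2255, 0.0653]
orientation: [180.0, -0.0, 74.5]
force: [-1.7, 1.5, 4.6]
opening: 0.0658
clock: 27.3
tool_pos: [0.5708, -0.2254, 0.1958]
orientation: [-179.9, 0.0, 74.5]
force: [1.3, -0.0, 0.8]
opening: 0.0874
clock: 28.3
tool_pos: [0.5313, 0.0041, 0.2849]
orientation: [180.0, -0.0, 74.5]
force: [0.4, -0.5, -1.0]
opening: 0.088
narrow (271, np.float64(84.1), ((375.38970947265625, -314.89593505859375), (34.340023040771484, 33.48946762084961), 86.98007202148438), ((375.2492980957031, -315.6793518066406), 18.158918380737305))
wide (22, np.float64(100.4), ((406.9876708984375, 314.331298828125), (3.5853829383850098, 27.09469985961914), 51.075374603271484), ((408.114013671875, 315.7259521484375), 13.547449111938477))
square None
oblong (1711, np.float64(78.5), ((571.61376953125, -223.56175231933594), (67.1336898803711, 104.66647338867188), 74.53236389160156), ((571.6446533203125, -222.64462280273438), 60.46696090698242))
28.35 [0.53131365 0.0038793  0.28483254] 74.4546106986801
(101, np.float64(55.9), ((440.3945617675781, -20.452045440673828), (57.346431732177734, 60.9669303894043), 62.44750213623047), ((438.33563232421875, -22.069459915161133), 31.616735458374023))
```

View pics/s3.png

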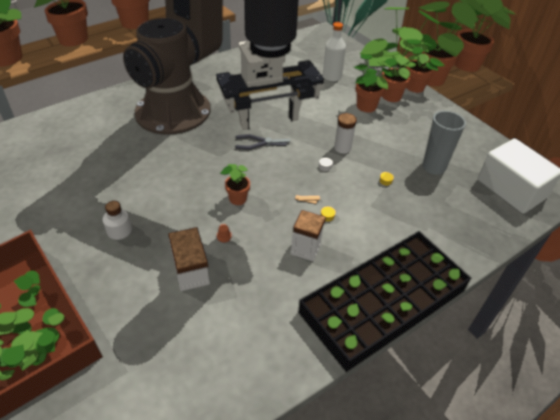

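The scene view shows all four jars lidded: narrow (115,215), oblong (188,250), square (308,225) and wide (346,122). The cutting is upright at (236,183) and the gripper is clear, so I hand in.

```bash
python3 -c "
from plant import *
print(close_job())"
```

```text
the job is handed in; nothing more can be done
None
```

I took the stack apart from the top, put each lid on its own jar, and handed the job in at about 28 s of the 112 s allowed.

The last top-view depth checks, comparing each lid with its jar's starting position:

| Lid | Distance off centre | Angle off | Height above the rim |
|---|---|---|---|
| Narrow | about 2 mm | – | about 18 mm |
| Wide | about 1 mm | – | about 19 mm |
| Square | about 2 mm | about 0.5° | about 19 mm |
| Oblong | about 1.5 mm | about 0.1° | about 18.5 mm |

The heights are of each lid's top. Since the lids are 18 mm thick, all four are sitting on their rims. The cutting is upright and the gripper is clear of everything.

- **Incomplete last check:** in the final top picture the arm hid the square and wide lids. Their figures come from the earlier check, at 21 s, and the final scene picture shows both in place. I did not measure the jars' own positions again at the end.
- **One mis-step:** my first approach stopped about 100 mm short of the stack because the arm was slower than I had planned. I raised the arm and went on, and the force readings showed no contact.

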